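# Secure a bush carrier and hold it up

## Robot

A 6-joint arm with a two-finger parallel gripper is mounted at the origin on the work surface. World frame = base frame: x ahead of the robot, y to its left, z up, the work surface at z = 0. Lengths are in m, angles in rad, forces in N, time in s.
With the tool pointing down it reaches from about 0.4 to 0.925 m from the base axis. Payload 12.5 kg.
Tool frame: the origin (TCP) lies between the finger pads; the fingertips stand 25 mm ahead of it and the grasp point (between the pads) lies 6 mm ahead of it; z points along the fingers, y is the line along which they close (so a half turn about z gives the same grasp; the last joint's range is limited). The gripper opens to 95 mm and grips with 3 to 60 N. Pads are 20 mm wide; open, the fingers measure 119 mm over their backs; the gripper's body (75 mm by 180 mm) begins 59 mm behind the grasp point.
Start: joints at [1.036, 0.491, 1.559, -0, 1.092, -0.106], TCP at [0.26, 0.568, 0.24] pointing down, gripper open.
Joint ranges: [-3.1, 3.1], [-0.84, 2.19], [0.05, 2.79], [-1.13, 4.28], [0.06, 2.93], [-2.69, 2.69]. Speed limits (rad/s): [2.22, 2.22, 2.79, 3.14, 3.14, 3.14].

## Interface

Orientations are given as a rotation vector (axis times angle).
In Python, from workcell import manip gives the robot as it stands.
- The arm moves only by the tool drive_tool, never from a script. Its argument "commands" is a list of rows, each an object with "slide": the shift along the tool's x, y, z in mm, a list of three; "roll": the turn about the tool's z in degrees; "gripper": the opening, from 0 (shut) to 1 (fully open). In form: [{"slide": [tx, ty, tz], "roll": roll, "gripper": gripper}, ...]. A call has 1 to 20 rows; each row is the pose to reach, as a shift and turn from the pose commanded when the call began, along the tool's axes at that moment; what a row does not reach only later rows make up. A row lasts 1/10 s, in which the tool goes at most 50 mm and 8.59 degrees, less where a joint would pass 70% of its speed; a pose out of reach is approached as far as the arm can. A call with a gripper value outside its range is refused whole. The fingers move at their own pace and stop on an object; "force" is the grip in N (left out, the last holds). Time passes only in rows, so rows that repeat a pose let the fingers close. It gives the time, the measured TCP pose, the force, the opening and the grip force at its end, in the units of the state.
- manip.observe(): the state, without advancing time (a new reading comes with each control period).
- manip.capture(name): name is "scene" or "top"; returns the picture (420x560x3 uint8, red, green, blue); there is no depth.
- manip.get_calibration(name): a dict with "fx", "fy", "cx", "cy" (pixels), "position" and "rotation" of the camera in the world. Camera axes: x right, y down, z forward; pixel columns grow to the right and rows downward; lengths in m; the calibration is good to about 2 mm. A picture is of the moment at which its call begins. get_calibration takes no time and is no camera call.
- manip.close_job(): hands the job in; it is judged then, once.
The state is a dict: "t": time; "qpos": joint angles; "joint_vel": joint speeds; "joint_efforts": joint torques, N m; "tcp_pos": TCP position; "orientation": TCP orientation; "force": force on the tool from outside, world axes, zero at the start; "wrist_torque": the same for the moment, N m; "opening": finger opening in m; "grasp_force": force on a finger pad.
Only numpy, scipy, OpenCV 4.12 (cv2) and the standard library are available. Lean on these libraries where they do the work, as an engineer would, in place of code of your own. Each camera call takes 0.05 s, during which the arm holds its last target. There are 200 camera calls.

## Task

The loaded carrier tray sits in its nest with one keeper bar left open: swing that bar shut over its row of bushes until it clicks home in its detent, with the tray still in the nest. Then lift the tray by its arch handle, at least 10 cm clear of the nest, with all bushes in their pockets, and finish while holding it there in the gripper, steady and level; do not put it down. Do not disturb the bin, the screwdriver or the jar.

Things in the scene. Friction and masses are not known exactly. Their poses are not given: they have to be found in the camera images.
- nest: fixed dark steel nest: plate 230 x 150 x 8 mm with low stops on its four sides, 14 mm high above the plate, that locate the tray with about 2.5 mm play. Origin: centre of the plate's underside, on the table; x along the long side, z up. The tray sits on the plate, 8 mm above the nest's origin
- tray: loose grey carrier tray, 200 (x) x 120 (y) mm, walls 26 mm high, about 0.4 to 0.6 kg itself, about 0.9 kg at most loaded. Origin: centre of its underside, z up. Two rows of four pockets along x: row at y = +36 mm has four loose bushes and the open keeper bar; row at y = -36 mm has four bushes held by a fixed bar that needs nothing. The arch handle stands on the middle line y = 0
- tray_handle (a point): centre of the handle's black grip bar, 119 mm above the tray's underside. The grip bar is 112 mm long along the tray's x, 14 mm wide (tray y), 18 mm high; two steel legs 10 x 14 mm under it at x = +-45 mm. Centre of mass of the loaded tray within about 8 mm of below this point (horizontally). Grasp from above across the 14 mm
- keeper (a joint): keeper bar angle about its vertical pivot, rad: 0 = shut, along the tray's +x over the loose row, at its stop; grows as it swings out to the tray's +y (anticlockwise from above), to 1.3. Stays where left (light friction). At about 0.08 it meets a sprung detent plunger (about 4 N at the post to pass); past about 0.035 it snaps home and stays
- keeper_pivot (a point): pivot axis of the steel keeper bar (bar 14 mm wide, 6 mm thick, its mid-plane 50 mm above the tray's underside), at x = -100, y = +36, z = 50 mm in the tray's frame
- keeper_post (a point): top of the upright round steel post, 14 mm diameter, at the free end of the keeper bar, 222 mm from the pivot; the post stands 30 mm above the bar's top, its top 83 mm above the tray's underside (91 mm above the table). Shut, it is beyond the tray's end at x = +122, y = +36 mm in the tray's frame. Push it, or pinch it, from above
- bush0: loose black rubber bush, 36 mm diameter, 38 mm high, 40 g, standing in a pocket of the tray; origin at the centre of its underside, 5 mm above the tray's underside when seated; place 1 of 4 along the tray's +x
- bush1: loose black rubber bush, 36 mm diameter, 38 mm high, 40 g, standing in a pocket of the tray; origin at the centre of its underside, 5 mm above the tray's underside when seated; place 2 of 4 along the tray's +x
- bush2: loose black rubber bush, 36 mm diameter, 38 mm high, 40 g, standing in a pocket of the tray; origin at the centre of its underside, 5 mm above the tray's underside when seated; place 3 of 4 along the tray's +x
- bush3: loose black rubber bush, 36 mm diameter, 38 mm high, 40 g, standing in a pocket of the tray; origin at the centre of its underside, 5 mm above the tray's underside when seated; place 4 of 4 along the tray's +x
- reject_bin: bystander: red open plastic bin 160 x 120 x 70 mm, origin under its centre
- driver: bystander: screwdriver lying on the table, its length along its x
- grease_jar: bystander: white jar, 60 mm diameter, 80 mm high, origin under its centre

How it is judged:
By the outcome, as a careful person would: the job done as asked, in the order asked, and still so for the second after the job is handed in, while the arm keeps its last pose, push and grip.
It also fails if it takes over 50 s, if anything falls off the work surface, if the arm or the gripper's body presses on something with over 40 N, if the wrist force passes 120 N, or if a joint passes its speed limit or range.

## Working session

There is one attempt and no reset: what is moved stays moved. The work goes in short steps, Python scripts to look and compute and a tool call to move; the robot and the scene stay as the last step left them, time stands still between calls to the robot, and variables do not carry over. Pictures are saved under pics/ and viewed, at most 10 in all, crops included, and the job is handed in when it is done.

Besides the shell and the picture viewer there is one more tool, called as name(argument=value, ...) on one line, values as JSON. drive_tool: Moves the arm, as the interface text tells. Its arguments: {"type":"object","properties":{"commands":{"type":"array"},"force":{"type":"number"}},"required":["commands"]}

```bash
mkdir -p pics; python3 - <<'E'
from workcell import manip
import cv2
for n in("top","scene"):
    cv2.imwrite(f"pics/{n}0.png",manip.capture(n)[:,:,::-1])
    c=manip.get_calibration(n);print(n,c)
s=manip.observe();print(s)
E
```

```text
top {'fx': 455.9876504589138, 'fy': 455.9876504589138, 'cx': 280.5869919271119, 'cy': 204.9722679046501, 'position': array([0.37071487, 0.0166668 , 1.28537897]), 'rotation': array([-2.14570087,  2.14327711, -0.15919608])}
scene {'fx': 455.1323476123734, 'fy': 455.1323476123734, 'cx': 281.7957211039856, 'cy': 204.21001925499667, 'position': array([1.14337734, 0.84463486, 1.1544824 ]), 'rotation': array([-0.85143774, -2.57686622,  1.08187785])}
{'t': 0.1, 'qpos': array([ 1.03643524e+00,  4.91497200e-01,  1.55938381e+00,  4.64971734e-06,
        1.09171946e+00, -1.05608894e-01]), 'joint_vel': array([-0.0002572 ,  0.00012459, -0.00244722, -0.00043828,  0.00019766,
       -0.00239454]), 'joint_efforts': array([ 1.05298641e-03, -6.13618755e+01, -2.58607739e+01,  6.93435268e-02,
        4.70363244e-02, -1.05207100e-04]), 'tcp_pos': array([0.25971999, 0.56826915, 0.23912309]), 'orientation': array([-6.68270605e-01, -3.06936479e+00,  1.50053045e-03]), 'force': array([ 0.27366586, -0.9435016 ,  0.37475484]), 'wrist_torque': array([-0.01216304,  0.017066  , -0.03328438]), 'grasp_force': 0.0, 'opening': 0.09514845944303332}
```

View pics/top0.png

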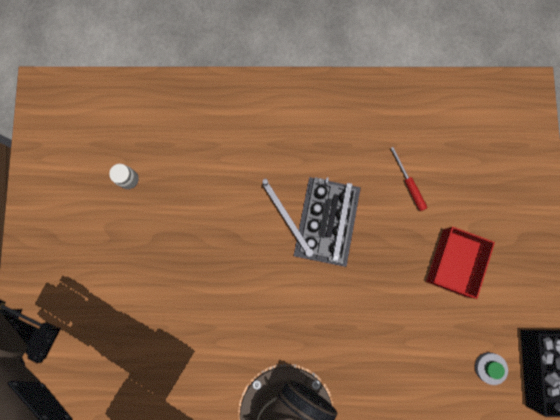

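View pics/scene0.png

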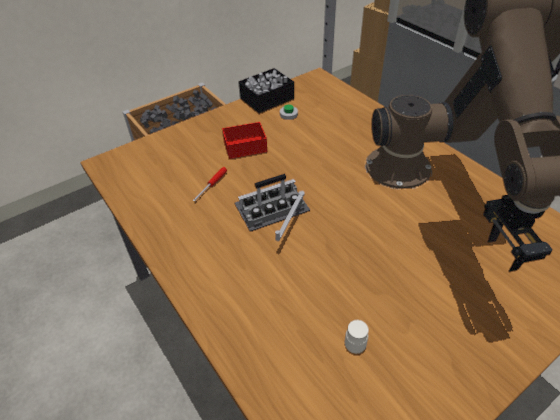

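The top view shows the tray at about (328,222), the keeper pivot near (308,252) and the post near (265,183). In the scene view the tray is near (270,205). I'll zoom in on both.

```bash
python3 - <<'E'
import cv2,numpy as np
a=cv2.imread("pics/top0.png")[165:275,250:370]
b=cv2.imread("pics/scene0.png")[165:260,225:320]
cv2.imwrite("pics/topz.png",cv2.resize(a,None,fx=5,fy=5,interpolation=cv2.INTER_CUBIC))
cv2.imwrite("pics/scz.png",cv2.resize(b,None,fx=6,fy=6,interpolation=cv2.INTER_CUBIC))
E
```

```text
(no output)
```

View pics/topz.png

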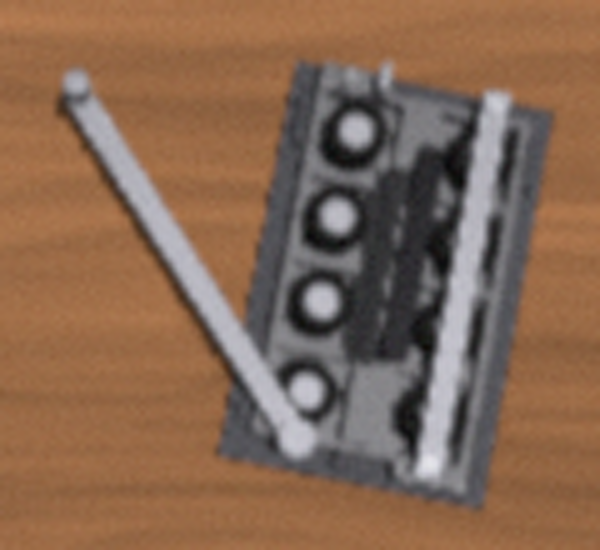

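View pics/scz.png

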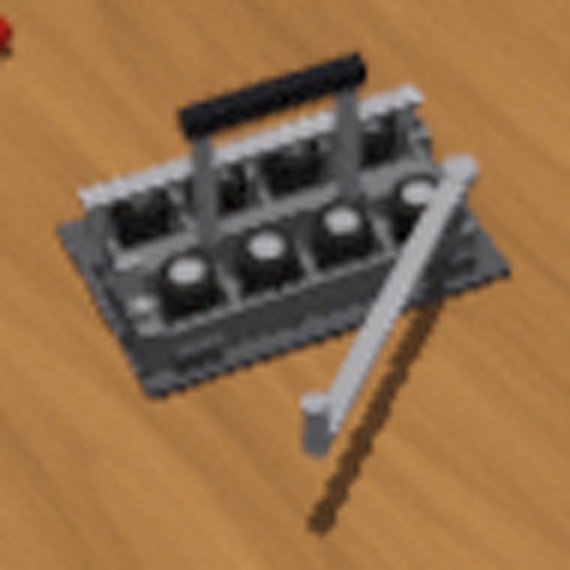

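The top crop shows the post at (76,82), the pivot at (297,440) and bush tops from (354,132) to (306,390). It also has two dark bars, which are the handle and its shadow. The scene crop shows the post top at (318,402), the pivot at (462,165) and the handle from about (193,120) to (358,72). I'll fit the tray pose to all of these.

```bash
cat > h.py <<'E'
import numpy as np
from workcell import manip
from scipy.spatial.transform import Rotation as R
from scipy.optimize import least_squares
C={n:manip.get_calibration(n) for n in("top","scene")}
Z={"top":(250,165,5),"scene":(225,165,6)}
def proj(n,P):
    c=C[n];q=R.from_rotvec(c["rotation"]).inv().apply(np.atleast_2d(P)-c["position"])
    return np.c_[c["fx"]*q[:,0]/q[:,2]+c["cx"],c["fy"]*q[:,1]/q[:,2]+c["cy"]]
def full(n,p):
    a,b,s=Z[n];p=np.array(p,float);return (p+.5)/s-.5+[a,b]
def w(T,P):
    c,s=np.cos(T[2]),np.sin(T[2]);P=np.atleast_2d(P)
    return np.c_[T[0]+c*P[:,0]-s*P[:,1],T[1]+s*P[:,0]+c*P[:,1],P[:,2]+.008]
def post(th):return [-.1+.222*np.cos(th),.036+.222*np.sin(th),.083]
E
cat > fit.py <<'E'
from h import *
obs={"top":dict(b3=(354,132),b2=(336,220),b1=(321,302),b0=(306,390),post=(76,82),piv=(297,440)),
"scene":dict(b3=(188,272),b2=(267,247),b1=(343,220),b0=(418,192),post=(318,402),piv=(462,165),h1=(193,122),h0=(358,71))}
def model(v):
    p=v[4];d={f"b{i}":[(i-1.5)*p,.036,.043] for i in range(4)}
    d.update(post=post(v[3]),piv=[-.1,.036,.054],h1=[.056,0,.119],h0=[-.056,0,.119]);return d
def res(v,split=0):
    m=model(v);r={(n,k):(proj(n,w(v,m[k]))[0]-full(n,p)) for n in obs for k,p in obs[n].items()}
    return r if split else np.concatenate(list(r.values()))
s=least_squares(res,[.5,-.05,-.15,.8,.045],loss="soft_l1",x_scale=[.1,.1,.1,.1,.01])
v=s.x;print(v)
for k,r in res(v,1).items():print(k,r.round(2))
m=model(v)
for k in("post","h0","h1","piv"):print(k,w(v,m[k])[0])
a,b,z=Z["top"]
print("handle in topz",(proj("top",w(v,[m["h0"],m["h1"]]))-[a,b]+.5)*z-.5)
print("tool axes",R.from_rotvec(manip.observe()["orientation"]).as_matrix().round(4))
for dx in(-.115,.115):
  for dy in(-.075,.075):print((proj("top",w(v,[dx,dy,.0]))-[a,b]+.5)*z-.5)
E
python3 fit.py
```

```text
[ 0.51625685 -0.11515458 -0.19595596  0.75793694  0.04808268]
('top', 'b3') [ 0.42 -0.04]
('top', 'b2') [ 0.8  -0.67]
('top', 'b1') [0.54 0.1 ]
('top', 'b0') [ 0.25 -0.14]
('top', 'post') [0.37 0.21]
('top', 'piv') [ 0.38 -0.17]
('scene', 'b3') [0.67 0.46]
('scene', 'b2') [0.44 0.23]
('scene', 'b1') [0.5  0.41]
('scene', 'b0') [0.5  0.83]
('scene', 'post') [0.21 0.12]
('scene', 'piv') [0.34 0.63]
('scene', 'h1') [-1.21  1.13]
('scene', 'h0') [ 1.6  -0.16]
post [0.61303667 0.05792259 0.091     ]
h0 [ 0.46132858 -0.10425114  0.127     ]
h1 [ 0.57118512 -0.12605802  0.127     ]
piv [ 0.42518    -0.06037312  0.062     ]
handle in topz [[392.64705855 362.14083765]
 [431.90966672 149.19927413]]
tool axes [[-9.095e-01  4.157e-01 -5.000e-04]
 [ 4.157e-01  9.095e-01 -9.000e-04]
 [ 1.000e-04 -1.000e-03 -1.000e+00]]
[[484.16819822 509.43143839]]
[[219.05707549 456.24795301]]
[[554.75201534 110.12517026]]
[[296.17826689  59.62107809]]
```

The fit is sub-pixel, and the nest corners and handle agree with it. I'll compute the move to above the post in tool axes, with tool y tangent to the swing.

```bash
cat >> h.py <<'E'
V=np.array([ 0.51625685,-0.11515458,-0.19595596,0.75793694])
def rel(p,ang):
    """slide mm & roll deg from the current pose to put TCP at p with tool y at world angle ang"""
    s=manip.observe();M=R.from_rotvec(s["orientation"]).as_matrix()
    y=np.arctan2(M[1,1],M[0,1]);r=-(ang-y);r=(r+np.pi/2)%np.pi-np.pi/2
    return (M.T@(np.array(p)-s["tcp_pos"])*1e3).round(1),np.degrees(r).round(1)
def postpose(th,z):
    p=w(V,post(th))[0];p[2]=z;return p,V[2]+th+np.pi/2
E
python3 -c "
from h import *
print(rel(*postpose(V[3],.2)))"
```

```text
(array([-533.5, -317.2,   39.4]), np.float64(-56.8))
```

drive_tool(commands=[{"slide": [-533.5,-317,39],"roll": -57,"gripper": 0.32},{"slide": [-533.5,-317,39],"roll": -57,"gripper": 0.32},{"slide": [-533.5,-317,39],"roll": -57,"gripper": 0.32},{"slide": [-533.5,-317,39],"roll": -57,"gripper": 0.32},{"slide": [-533.5,-317,39],"roll": -57,"gripper": 0.32},{"slide": [-533.5,-317,39],"roll": -57,"gripper": 0.32},{"slide": [-533.5,-317,39],"roll": -57,"gripper": 0.32},{"slide": [-533.5,-317,39],"roll": -57,"gripper": 0.32},{"slide": [-533.5,-317,39],"roll": -57,"gripper": 0.32},{"slide": [-533.5,-317,39],"roll": -57,"gripper": 0.32},{"slide": [-533.5,-317,39],"roll": -57,"gripper": 0.32},{"slide": [-533.5,-317,39],"roll": -57,"gripper": 0.32},{"slide": [-533.5,-317,39],"roll": -57,"gripper": 0.32},{"slide": [-533.5,-317,39],"roll": -57,"gripper": 0.32},{"slide": [-533.5,-317,39],"roll": -57,"gripper": 0.32},{"slide": [-533.5,-317,39],"roll": -57,"gripper": 0.32},{"slide": [-533.5,-317,39],"roll": -57,"gripper": 0.32},{"slide": [-533.5,-317,39],"roll": -57,"gripper": 0.32}])

```text
t: 1.9
tcp_pos: [0.6129, 0.0594, 0.2009]
orientation: [-0.88, 3.016, 0.0]
force: [0.7, 1.0, -0.1]
opening: 0.0307
grasp_force: 0.0
```

```bash
python3 -c "
from h import *
s=manip.observe();print(s['t'],s['tcp_pos'],s['opening'],s['qpos'].round(2),s['force'].round(2))
print(rel(*postpose(V[3],.093)))
for th in np.arange(.7,-.2,-.1): print(th.round(2),rel(*postpose(th,.093)))
"
```

```text
1.9 [0.61287944 0.05941258 0.20094295] 0.030734737115143122 [-0.01  0.52  1.63  0.    1.   -2.15] [ 0.67  1.03 -0.11]
(array([  0.7,  -1.3, 107.9]), np.float64(0.3))
0.7 (array([  1.2, -14.2, 107.9]), np.float64(3.6))
0.6 (array([  3.7, -36.2, 107.9]), np.float64(9.4))
0.5 (array([  8.4, -57.9, 107.9]), np.float64(15.1))
0.4 (array([ 15.2, -79. , 107.9]), np.float64(20.8))
0.3 (array([ 24.1, -99.3, 107.9]), np.float64(26.6))
0.2 (array([  35. , -118.7,  107.9]), np.float64(32.3))
0.1 (array([  47.8, -136.8,  107.9]), np.float64(38.0))
0.0 (array([  62.3, -153.6,  107.9]), np.float64(43.7))
-0.1 (array([  78.5, -168.8,  107.9]), np.float64(49.5))
```

drive_tool(commands=[{"slide": [0.7,-1.3,30],"roll": 0,"gripper": 0.32},{"slide": [0.7,-1.3,60],"roll": 0,"gripper": 0.32},{"slide": [0.7,-1.3,75],"roll": 0,"gripper": 0.32},{"slide": [0.7,-1.3,85],"roll": 0,"gripper": 0.32},{"slide": [0.7,-1.3,95],"roll": 0,"gripper": 0.32},{"slide": [0.7,-1.3,105],"roll": 0,"gripper": 0.32},{"slide": [0.7,-1.3,105],"roll": 0,"gripper": 0.32},{"slide": [0.7,-1.3,105],"roll": 0,"gripper": 0.32}])

```text
t: 2.7
tcp_pos: [0.6135, 0.0569, 0.0959]
orientation: [-0.877, 3.016, -0.0]
force: [-0.5, -0.6, 0.2]
opening: 0.0304
grasp_force: 0.0
```

```bash
python3 -c "
from h import *
import cv2
cv2.imwrite('pics/s2.png',cv2.resize(manip.capture('scene')[130:280,200:350,::-1],None,fx=4,fy=4,interpolation=cv2.INTER_CUBIC))
print(manip.observe()['force'].round(2))
for th in np.arange(.7,-.2,-.1): print(th.round(2),rel(*postpose(th,.096)))
"
```

```text
[-0.48 -0.28 -0.41]
0.7 (array([  0.4, -11.7,   0.1]), np.float64(3.6))
0.6 (array([  2.8, -33.7,   0.2]), np.float64(9.3))
0.5 (array([  7.5, -55.4,   0.2]), np.float64(15.0))
0.4 (array([ 14.3, -76.5,   0.2]), np.float64(20.7))
0.3 (array([ 23.2, -96.9,   0.2]), np.float64(26.5))
0.2 (array([  34.1, -116.2,    0.2]), np.float64(32.2))
0.1 (array([  46.8, -134.4,    0.2]), np.float64(37.9))
0.0 (array([  61.3, -151.2,    0.2]), np.float64(43.7))
-0.1 (array([  77.4, -166.4,    0.2]), np.float64(49.4))
```

View pics/s2.png

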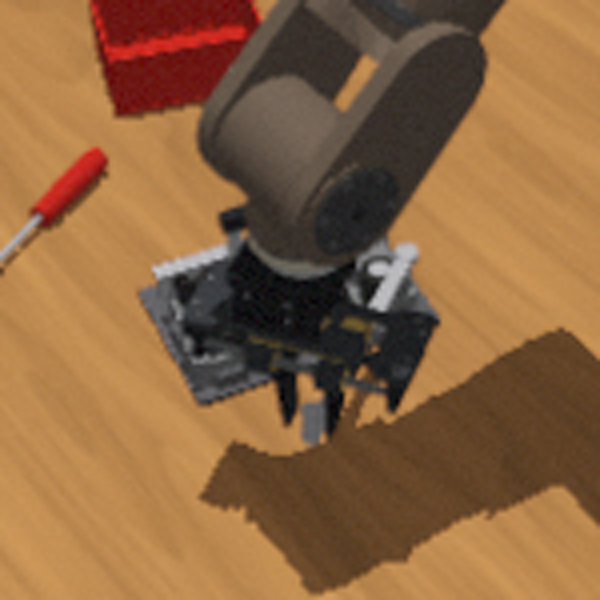

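The post at (313,420) sits between the fingers. Next is the swing along the arc, stopping short of the detent.

drive_tool(commands=[{"slide": [0.4,-5,0],"roll": 2,"gripper": 0.32},{"slide": [0.4,-11.7,0],"roll": 3.6,"gripper": 0.32},{"slide": [1.5,-22.5,0],"roll": 6.5,"gripper": 0.32},{"slide": [2.8,-33.7,0],"roll": 9.3,"gripper": 0.32},{"slide": [5,-44.5,0],"roll": 12.1,"gripper": 0.32},{"slide": [7.5,-55.4,0],"roll": 15,"gripper": 0.32},{"slide": [10.7,-66,0],"roll": 17.8,"gripper": 0.32},{"slide": [14.3,-76.5,0],"roll": 20.7,"gripper": 0.32},{"slide": [18.6,-86.8,0],"roll": 23.6,"gripper": 0.32},{"slide": [23.2,-96.9,0],"roll": 26.5,"gripper": 0.32},{"slide": [28.5,-106.7,0],"roll": 29.3,"gripper": 0.32},{"slide": [34.1,-116.2,0],"roll": 32.2,"gripper": 0.32},{"slide": [40.3,-125.5,0],"roll": 35,"gripper": 0.32},{"slide": [46.8,-134.4,0],"roll": 37.9,"gripper": 0.32},{"slide": [46.8,-134.4,0],"roll": 37.9,"gripper": 0.32}])

```text
t: 4.25
tcp_pos: [0.6461, -0.0833, 0.0958]
orientation: [0.156, 3.137, -0.0]
force: [-0.1, -0.6, 0.4]
opening: 0.0305
grasp_force: 0.0
```

```bash
python3 -c "
from h import *
for i in range(3):
  manip.capture('top');print(manip.observe()['force'].round(2))
for th in np.arange(.1,-.1,-.02): print(th.round(2),rel(*postpose(th,.096)))
"
```

```text
[ 0.64 -0.4   0.15]
[ 0.01 -0.07 -0.59]
[-0.14  0.53 -0.19]
0.1 (array([-0.1,  0. , -0.3]), np.float64(0.1))
0.08 (array([-0.1, -4.4, -0.3]), np.float64(1.2))
0.06 (array([ 0.1, -8.9, -0.3]), np.float64(2.4))
0.04 (array([  0.3, -13.3,  -0.3]), np.float64(3.5))
0.02 (array([  0.6, -17.7,  -0.3]), np.float64(4.6))
-0.0 (array([  1. , -22.2,  -0.3]), np.float64(5.8))
-0.02 (array([  1.5, -26.6,  -0.3]), np.float64(6.9))
-0.04 (array([  2.1, -31. ,  -0.3]), np.float64(8.1))
-0.06 (array([  2.7, -35.4,  -0.3]), np.float64(9.2))
-0.08 (array([  3.5, -39.7,  -0.3]), np.float64(10.4))
```

drive_tool(commands=[{"slide": [0,-4,0],"roll": 1.2,"gripper": 0.32},{"slide": [0,-8,0],"roll": 2.3,"gripper": 0.32},{"slide": [0.2,-11,0],"roll": 3,"gripper": 0.32},{"slide": [0.3,-14,0],"roll": 3.6,"gripper": 0.32},{"slide": [0.5,-17,0],"roll": 4.4,"gripper": 0.32},{"slide": [0.7,-19,0],"roll": 5,"gripper": 0.32},{"slide": [0.9,-21,0],"roll": 5.5,"gripper": 0.32}])

```text
t: 5.1
tcp_pos: [0.6434, -0.1024, 0.0958]
orientation: [0.302, 3.126, 0.001]
force: [3.6, 6.1, 1.0]
opening: 0.0309
grasp_force: 3.8
```

drive_tool(commands=[{"slide": [0.1,-1.5,0],"roll": 0.5,"gripper": 0.32},{"slide": [0.2,-3,0],"roll": 0.8,"gripper": 0.32}])

```text
t: 5.3
tcp_pos: [0.6423, -0.1054, 0.0957]
orientation: [0.323, 3.125, 0.0]
force: [0.8, 1.0, 0.3]
opening: 0.0304
grasp_force: 0.8
```

drive_tool(commands=[{"slide": [0.1,-1.5,0],"roll": 0,"gripper": 0.32},{"slide": [0.2,-2.5,0],"roll": 0,"gripper": 0.32}])

```text
t: 5.5
tcp_pos: [0.6413, -0.1082, 0.0955]
orientation: [-0.322, -3.125, 0.0]
force: [0.3, -0.1, -0.5]
opening: 0.0305
grasp_force: 0.0
```

The force peaked near 7 N and then dropped, so the bar snapped past the plunger. I'll press gently to confirm it's at the stop.

drive_tool(commands=[{"slide": [0.1,-1.5,0],"roll": 0,"gripper": 0.32},{"slide": [0.2,-3,0],"roll": 0,"gripper": 0.32}])

```text
t: 5.7
tcp_pos: [0.6406, -0.1109, 0.0956]
orientation: [-0.322, -3.125, 0.0]
force: [-1.1, -0.7, 0.2]
opening: 0.0306
grasp_force: 0.0
```

drive_tool(commands=[{"slide": [0.1,-1,0],"roll": 0,"gripper": 0.32},{"slide": [0.2,-2,0],"roll": 0,"gripper": 0.32}])

```text
t: 5.9
tcp_pos: [0.6401, -0.1128, 0.0956]
orientation: [-0.322, -3.125, -0.0]
force: [-0.0, -0.6, -0.1]
opening: 0.0303
grasp_force: 0.0
```

drive_tool(commands=[{"slide": [0.1,-1,0],"roll": 0,"gripper": 0.32},{"slide": [0.2,-2,0],"roll": 0,"gripper": 0.32}])

```text
t: 6.1
tcp_pos: [0.6395, -0.1146, 0.0956]
orientation: [0.322, 3.125, 0.0]
force: [0.1, -0.1, 0.4]
opening: 0.0307
grasp_force: 0.0
```

```bash
python3 -c "
from h import *
s=manip.observe();print(s['force'].round(2),s['tcp_pos'],rel(*postpose(0,.2)))
"
```

```text
[ 0.06 -0.12  0.38] [ 0.63951801 -0.11459671  0.09561232] (array([  -1.1,   11.5, -104.4]), np.float64(-0.5))
```

drive_tool(commands=[{"slide": [0.1,-1,0],"roll": 0,"gripper": 0.32},{"slide": [0.2,-2,0],"roll": 0,"gripper": 0.32}])

```text
t: 6.3
tcp_pos: [0.639, -0.1163, 0.0956]
orientation: [0.322, 3.125, 0.001]
force: [1.9, 5.3, -0.3]
opening: 0.0305
grasp_force: 2.6
```

drive_tool(commands=[{"slide": [0.1,-1,0],"roll": 0,"gripper": 0.32},{"slide": [0.2,-1.5,0],"roll": 0,"gripper": 0.32}])

```text
t: 6.5
tcp_pos: [0.6389, -0.1169, 0.0958]
orientation: [0.322, 3.124, 0.002]
force: [3.4, 8.8, 1.1]
opening: 0.0305
grasp_force: 4.9
```

The post now meets a stiff stop at over 9 N, well above the 4 N detent. I'll back off and lift clear.

drive_tool(commands=[{"slide": [0,3,0],"roll": 0,"gripper": 0.32},{"slide": [0,8,0],"roll": 0,"gripper": 0.32},{"slide": [0,8.5,-20],"roll": 0,"gripper": 0.32},{"slide": [0,8.5,-60],"roll": 0,"gripper": 0.5},{"slide": [0,8.5,-110],"roll": 0,"gripper": 0.6},{"slide": [100,158,-115],"roll": 0,"gripper": 0.6},{"slide": [100,158,-115],"roll": 0,"gripper": 0.6},{"slide": [100,158,-115],"roll": 0,"gripper": 0.6},{"slide": [100,158,-115],"roll": 0,"gripper": 0.6},{"slide": [100,158,-115],"roll": 0,"gripper": 0.6},{"slide": [100,158,-115],"roll": 0,"gripper": 0.6}])

```text
t: 7.6
tcp_pos: [0.5729, 0.0575, 0.2109]
orientation: [0.32, 3.125, -0.0]
force: [0.8, -0.7, -0.3]
opening: 0.0569
grasp_force: 0.0
```

```bash
python3 - <<'E'
from h import *
import cv2
print(manip.observe()['tcp_pos'])
for n in("top","scene"):
    f=manip.capture(n)[:,:,::-1];a,b,s=Z[n]
    cv2.imwrite(f"pics/{n}3.png",cv2.resize(f[b:b+110,a:a+120],None,fx=s,fy=s,interpolation=cv2.INTER_CUBIC)[:600])
E
```

```text
[0.57286704 0.0574853  0.21090389]
```

View pics/top3.png

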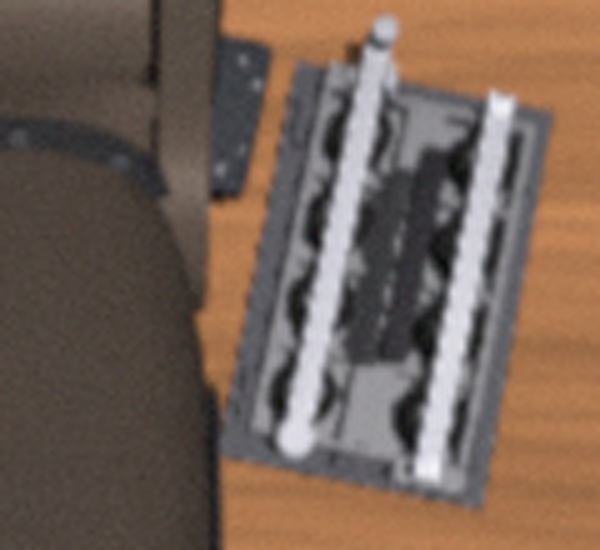

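View pics/scene3.png

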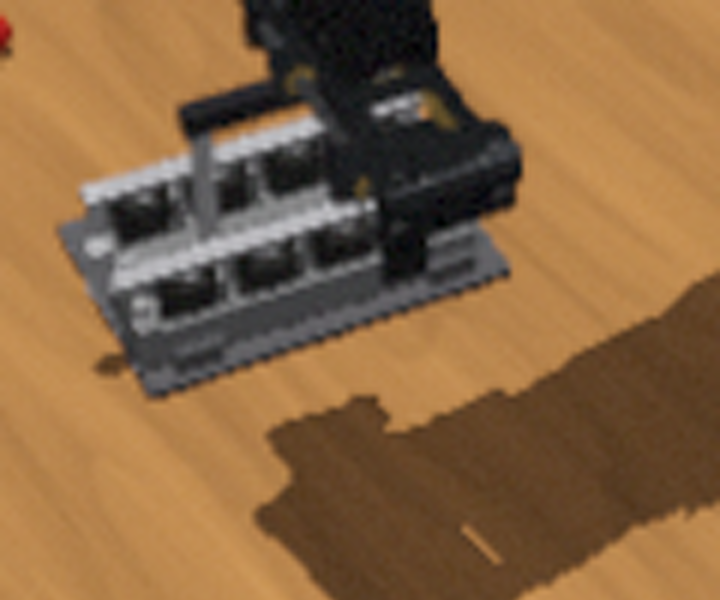

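The bar now lies over the loose row: in the top crop the pivot is at (295,440) and the post top at (385,30), and the fixed bar runs (428,470) to (501,103). I'll check the keeper angle numerically and compute the grasp.

```bash
python3 - <<'E'
from h import *
f=lambda p:((proj("top",w(V,p))-[250,165]+.5)*5-.5)[0].round(1)
for th in(.1,.05,.035,0,-.03):print(th,f(post(th)))
print("piv",f([-.1,.036,.054]),"bar end mid", f([.1,.036,.053]), "fixed", f([-.1,-.036,.053]),f([.1,-.036,.053]))
print("handle ends",f([.056,0,.128]),f([-.056,0,.128]))
for z in(.22,.133):
    p=w(V,[0,-.001,0])[0];p[2]=z;print(p,rel(p,V[2]+np.pi/2))
E
```

```text
0.1 [338.6  22.7]
0.05 [359.2  25.1]
0.035 [365.3  26.1]
0 [379.7  28.6]
-0.03 [391.8  31.2]
piv [298.9 439.2] bar end mid [367.   79.4] fixed [431.3 465.8] [496.6 104.7]
handle ends [434.  146.2] [394.5 360.7]
[ 0.51606215 -0.11613544  0.22      ] (array([  20.7, -180.5,   -9.4]), np.float64(-0.6))
[ 0.51606215 -0.11613544  0.133     ] (array([  20.7, -180.5,   77.6]), np.float64(-0.6))
```

The keeper angle is about 0 (shut), allowing for roughly −1° of tray rotation in the nest play. Next is moving above the handle, descending and gripping.

drive_tool(commands=[{"slide": [5,-50,-10],"roll": 0,"gripper": 0.6},{"slide": [10,-95,-10],"roll": 0,"gripper": 0.6},{"slide": [16,-140,-10],"roll": 0,"gripper": 0.6},{"slide": [20.7,-180.5,-10],"roll": 0,"gripper": 0.6},{"slide": [20.7,-180.5,-10],"roll": 0,"gripper": 0.6},{"slide": [20.7,-180.5,-10],"roll": 0,"gripper": 0.6},{"slide": [20.7,-180.5,15],"roll": 0,"gripper": 0.6},{"slide": [20.7,-180.5,40],"roll": 0,"gripper": 0.6},{"slide": [20.7,-180.5,55],"roll": 0,"gripper": 0.6},{"slide": [20.7,-180.5,66],"roll": 0,"gripper": 0.6},{"slide": [20.7,-180.5,77],"roll": 0,"gripper": 0.6},{"slide": [20.7,-180.5,77],"roll": 0,"gripper": 0.6},{"slide": [20.7,-180.5,77],"roll": 0,"gripper": 0.6}])

```text
t: 9.0
tcp_pos: [0.516, -0.1152, 0.1339]
orientation: [0.322, 3.125, 0.0]
force: [0.4, -0.4, 0.6]
opening: 0.0568
grasp_force: 0.0
```

drive_tool(commands=[{"slide": [0,0,0],"roll": 0,"gripper": 0.3},{"slide": [0,0,0],"roll": 0,"gripper": 0.25},{"slide": [0,0,0],"roll": 0,"gripper": 0.2},{"slide": [0,0,0],"roll": 0,"gripper": 0.15},{"slide": [0,0,0],"roll": 0,"gripper": 0.1},{"slide": [0,0,0],"roll": 0,"gripper": 0.0},{"slide": [0,0,0],"roll": 0,"gripper": 0.0},{"slide": [0,0,0],"roll": 0,"gripper": 0.0},{"slide": [0,0,0],"roll": 0,"gripper": 0.0},{"slide": [0,0,0],"roll": 0,"gripper": 0.0}], force=15)

```text
t: 10.0
tcp_pos: [0.5155, -0.1152, 0.1334]
orientation: [-0.322, -3.124, -0.0]
force: [-1.6, -1.4, -5.3]
opening: 0.0138
grasp_force: 15.0
```

drive_tool(commands=[{"slide": [0,0,0],"roll": 0,"gripper": 0.0},{"slide": [0,0,0],"roll": 0,"gripper": 0.0},{"slide": [0,0,0],"roll": 0,"gripper": 0.0},{"slide": [0,0,-2],"roll": 0,"gripper": 0.0},{"slide": [0,0,-4],"roll": 0,"gripper": 0.0},{"slide": [0,0,-7],"roll": 0,"gripper": 0.0},{"slide": [0,0,-10],"roll": 0,"gripper": 0.0},{"slide": [0,0,-14],"roll": 0,"gripper": 0.0},{"slide": [0,0,-18],"roll": 0,"gripper": 0.0},{"slide": [0,0,-22],"roll": 0,"gripper": 0.0},{"slide": [0,0,-26],"roll": 0,"gripper": 0.0},{"slide": [0,0,-30],"roll": 0,"gripper": 0.0},{"slide": [0,0,-30],"roll": 0,"gripper": 0.0}], force=50)

```text
t: 11.3
tcp_pos: [0.5159, -0.1154, 0.1642]
orientation: [0.322, 3.124, -0.0]
force: [0.3, -0.0, -8.5]
opening: 0.0136
grasp_force: 50.0
```

```bash
python3 - <<'E'
from h import *
import cv2
f=manip.capture("scene")[:,:,::-1]
s=manip.observe();print(s['force'],s['wrist_torque'],s['opening'],s['grasp_force'])
cv2.imwrite("pics/lift1.png",cv2.resize(f[140:260,200:340],None,fx=5,fy=5,interpolation=cv2.INTER_CUBIC))
E
```

```text
[ 0.46945213  0.32655411 -8.09761149] [-0.01700774  0.06768411  0.00389094] 0.013859781298776333 49.99788522720337
```

View pics/lift1.png

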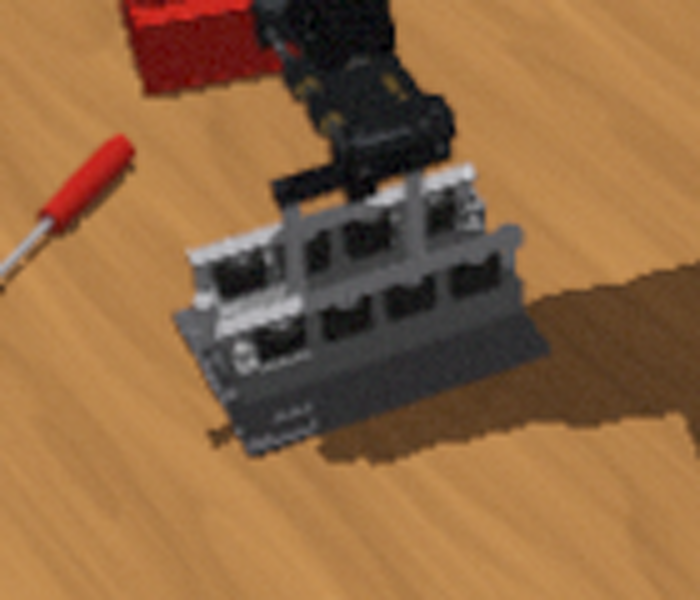

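The tray is up and level, the bar is over the bushes (crop (260,320) to (510,240)) and the full load of about 8.4 N is on the gripper. I'll lift to 145 mm and let it settle.

drive_tool(commands=[{"slide": [0,0,-4],"roll": 0,"gripper": 0.0},{"slide": [0,0,-10],"roll": 0,"gripper": 0.0},{"slide": [0,0,-18],"roll": 0,"gripper": 0.0},{"slide": [0,0,-27],"roll": 0,"gripper": 0.0},{"slide": [0,0,-37],"roll": 0,"gripper": 0.0},{"slide": [0,0,-47],"roll": 0,"gripper": 0.0},{"slide": [0,0,-57],"roll": 0,"gripper": 0.0},{"slide": [0,0,-67],"roll": 0,"gripper": 0.0},{"slide": [0,0,-77],"roll": 0,"gripper": 0.0},{"slide": [0,0,-87],"roll": 0,"gripper": 0.0},{"slide": [0,0,-96],"roll": 0,"gripper": 0.0},{"slide": [0,0,-104],"roll": 0,"gripper": 0.0},{"slide": [0,0,-110],"roll": 0,"gripper": 0.0},{"slide": [0,0,-114],"roll": 0,"gripper": 0.0},{"slide": [0,0,-115],"roll": 0,"gripper": 0.0},{"slide": [0,0,-115],"roll": 0,"gripper": 0.0},{"slide": [0,0,-115],"roll": 0,"gripper": 0.0},{"slide": [0,0,-115],"roll": 0,"gripper": 0.0},{"slide": [0,0,-115],"roll": 0,"gripper": 0.0},{"slide": [0,0,-115],"roll": 0,"gripper": 0.0}])

```text
t: 13.35
tcp_pos: [0.5157, -0.1153, 0.2785]
orientation: [-0.322, -3.125, -0.0]
force: [0.4, 0.5, -7.9]
opening: 0.0136
grasp_force: 50.0
```

```bash
python3 - <<'E'
from h import *
import cv2
f=manip.capture("scene")[:,:,::-1]
s=manip.observe();print(s['force'],s['wrist_torque'],s['opening'],s['grasp_force'],s['tcp_pos'],np.abs(s['joint_vel']).max())
cv2.imwrite("pics/lift2.png",cv2.resize(f[110:260,200:350],None,fx=4,fy=4,interpolation=cv2.INTER_CUBIC))
E
```

```text
[ 0.40411447  0.16942776 -7.87702282] [ 0.01526241  0.07660168 -0.01974458] 0.013452455988823234 49.99769926071167 [ 0.51567434 -0.11530366  0.27853409] 0.001682290376867488
```

View pics/lift2.png

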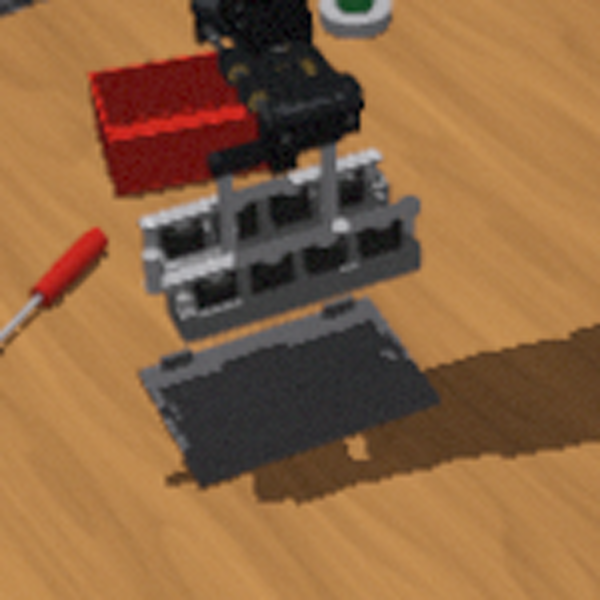

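The tray hangs level about 145 mm above its seat, with all four loose bushes visible under the shut bar (crop (215,290) to (380,235)) and the nest empty below. The bin and screwdriver are untouched, so I'm handing it in.

```bash
python3 -c "
from workcell import manip
print(manip.close_job())"
```

```text
the job is handed in; nothing more can be done
None
```

The keeper bar snapped shut against its stop, and the job was handed in with the gripper holding the loaded tray steady and level, about 145 mm above its seat in the nest.

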